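# Find the free access panel of the test rig console and push it open

## Task

Four identical steel access panels lie flush in a row in the top of the grey console; one of them is free and the others are held firm from below. With closed fingertips, press near the edge of one panel after another without forcing them until you find the one that rocks about its mid line, push that edge on down until the panel stands open at 45 degrees or more, and leave it open. Grasp nothing, and leave the things lying on and around the console where they are.

Things in the scene. Friction and masses are not known exactly. Their poses are not given: they have to be found in the camera images.
- console: grey steel console fixed to the bench, 290 x 580 x 100 mm. Origin: on the bench under the centre of the row of panels. Its x axis points away from the robot (within its yaw), its y axis runs along the row, z up. The deck is level, 100 mm above the bench; from the origin it reaches 125 mm to -x, 165 mm to +x and 290 mm to either side. A black knob and a brass needle valve stand on its far strip at about x = +122 mm, y = +165 to +235 mm, up to about 60 mm above the deck.
- panel1_mid (a point): centre of the top face of panel 1 (at y = +180 mm along the console's row, x = 0, flush with the deck): a bare steel plate 110 mm (console x) by 80 mm (console y), 4 mm thick, in an opening 114 x 84 mm. Same axes as the console while the panel is level. All four panels look alike; one of them, different each time, is free and three are held firm from below.
- panel1 (a joint): tilt of panel 1 in rad about its mid line (along console y): 0 level, positive: edge nearest the robot down, negative: far edge down; stops at +-1.1. Free, it turns under 2 to 5 N pressed 20 to 45 mm from that line, stays where left, and has 70 mm of clear space below. Firm, it rests on a rubber pad and yields under 0.08 rad (3 mm at the edge) at 25 N; press no harder than that.
- panel2_mid (a point): centre of the top face of panel 2 (at y = +60 mm along the console's row, x = 0, flush with the deck): a bare steel plate 110 mm (console x) by 80 mm (console y), 4 mm thick, in an opening 114 x 84 mm. Same axes as the console while the panel is level. All four panels look alike; one of them, different each time, is free and three are held firm from below.
- panel2 (a joint): tilt of panel 2 in rad about its mid line (along console y): 0 level, positive: edge nearest the robot down, negative: far edge down; stops at +-1.1. Free, it turns under 2 to 5 N pressed 20 to 45 mm from that line, stays where left, and has 70 mm of clear space below. Firm, it rests on a rubber pad and yields under 0.08 rad (3 mm at the edge) at 25 N; press no harder than that.
- panel3_mid (a point): centre of the top face of panel 3 (at y = -60 mm along the console's row, x = 0, flush with the deck): a bare steel plate 110 mm (console x) by 80 mm (console y), 4 mm thick, in an opening 114 x 84 mm. Same axes as the console while the panel is level. All four panels look alike; one of them, different each time, is free and three are held firm from below.
- panel3 (a joint): tilt of panel 3 in rad about its mid line (along console y): 0 level, positive: edge nearest the robot down, negative: far edge down; stops at +-1.1. Free, it turns under 2 to 5 N pressed 20 to 45 mm from that line, stays where left, and has 70 mm of clear space below. Firm, it rests on a rubber pad and yields under 0.08 rad (3 mm at the edge) at 25 N; press no harder than that.
- panel4_mid (a point): centre of the top face of panel 4 (at y = -180 mm along the console's row, x = 0, flush with the deck): a bare steel plate 110 mm (console x) by 80 mm (console y), 4 mm thick, in an opening 114 x 84 mm. Same axes as the console while the panel is level. All four panels look alike; one of them, different each time, is free and three are held firm from below.
- panel4 (a joint): tilt of panel 4 in rad about its mid line (along console y): 0 level, positive: edge nearest the robot down, negative: far edge down; stops at +-1.1. Free, it turns under 2 to 5 N pressed 20 to 45 mm from that line, stays where left, and has 70 mm of clear space below. Firm, it rests on a rubber pad and yields under 0.08 rad (3 mm at the edge) at 25 N; press no harder than that.
- stopwatch: chrome stopwatch lying on the far strip of the console deck, 52 mm across, 14 mm high, crown to its +x; origin at centre of underside. Bystander.
- tee: stainless pipe tee lying on the far strip of the deck, 62 mm long (its y), branch 34 mm to its -x, 30 mm high; origin under the centre of the run. Bystander.
- trap_cover: glossy green domed trap cover on the far strip of the deck, 72 mm across, 30 mm high; origin at centre of underside. Bystander.
- coupon: copper test coupon 60 x 22 x 4 mm lying on the deck between two panels; origin at centre of underside. Bystander.
- plug: brass plug, 22 mm across, 22 mm high, standing on the deck between two panels; origin at centre of underside. Bystander.
- wrench: steel wrench lying on the bench to the robot's right of the console; origin under its middle. Bystander.
- paste_jar: white jar, 60 mm across, 75 mm high, on the bench to the left of the console; origin at centre of underside. Bystander.

How it is judged:
By the outcome, as a careful person would: the job done as asked, in the order asked, and still so for the second after the job is handed in, with the robot touching nothing.
It also fails if it takes over 48 s, if anything falls off the work surface, if the arm or the gripper's body presses on something with over 40 N, if the wrist force passes 120 N, or if a joint passes its speed limit or range.

## Robot

A 7-joint arm with a two-finger parallel gripper is mounted at the origin on the work surface. World frame = base frame: x ahead of the robot, y to its left, z up, the work surface at z = 0. Lengths are in m, angles in rad, forces in N, time in s.
With the tool pointing down it reaches from about 0.425 to 0.925 m from the base axis. Payload 6.8 kg.
Tool frame: the origin (TCP) lies at the very end of the fingers, on their centre line; the grasp point (between the pads) lies 19 mm behind it; z points along the fingers, y is the line along which they close (so a half turn about z gives the same grasp; the last joint's range is limited). The gripper opens to 85 mm and grips with 20 to 120 N. Pads are 22 mm wide; open, the fingers measure 114 mm over their backs; the gripper's body (76 mm by 85 mm) begins 54 mm behind the grasp point. The pads swing forward as they close: fully open they stand 13 mm farther back than shut.
Start: joints at [1.026, 0.477, 0.022, 1.555, -0.011, 1.109, -0.083], TCP at [0.286, -0.612, 0.231] pointing down, gripper open.
Joint ranges: [-2.96, 2.96], [-0.34, 2.1], [-1.41, 1.46], [0.24, 2.44], [-1.37, 4.51], [0.17, 1.92], [-2.96, 2.96]. Speed limits (rad/s): [2.39, 2.39, 3.14, 3.14, 3.14, 3.14, 3.14].

## Interface

Orientations are given as a rotation vector (axis times angle).
In Python, from bench import monitor, optics, r gives the robot as it stands.
- The arm moves only by the shell command python3 -m crank 'ROWS' [OPENING] [FORCE]. ROWS is JSON, a list of rows, each a list of 2 entries, a list of its own where there are three numbers: the shift along the tool's x, y, z in cm, then the turn, a rotation vector about the tool's x, y, z in rad. A call has 1 to 5 rows; each row shifts and turns the commanded pose from where the row before left it, along the tool's axes as they then stand; what a row does not reach is not made up. A row lasts 1/10 s, in which the tool goes at most 50 mm and 8.59 degrees, less where a joint would pass 70% of its speed; a pose out of reach is approached as far as the arm can. A call is refused whole if a number of a shift passes 5 or a number of a turn 0.15, either way. A call with a gripper value outside its range is refused whole. OPENING is the finger opening in cm, from 0 to 8.54, set as the call begins (- or left out, the last holds). The fingers move at their own pace and stop on an object; FORCE is the grip in N (left out, the last holds). Time passes only in rows, so rows that do not move let the fingers close. It gives the time, the measured TCP pose, the force, the opening and the grip force at its end, in the units of the state.
- monitor.get_obs(): the state, without advancing time (a new reading comes with each control period).
- optics.grab_frame(name): name is "scene" or "top"; returns (picture, depth): 384x512x3 uint8, red, green, blue; 384x512 float32, m along the optical axis (not along the pixel's ray), 0 where there is no reading.
- optics.camera_model(name): a dict with "vertical_fov" (degrees; the focal length in pixels is half the picture's height over the tangent of half this angle, whatever the lens; pixels are square), "cx", "cy" (the principal point, pixels), "R" (3x3) and "t" (3): a world point X has camera coordinates R X + t. Camera axes: x right, y down, z forward; pixel columns grow to the right and rows downward; lengths in m; the calibration is good to about 2 mm. A picture is of the moment at which its call begins. camera_model takes no time and is no camera call.
- r.hand_in(): hands the job in; it is judged then, once.
The state is a dict: "clock": time; "joints": joint angles; "qvel": joint speeds; "tau": joint torques, N m; "tcp_pos": TCP position; "orientation": TCP orientation; "contact_force": force on the tool from outside, world axes, zero at the start; "moment": the same for the moment, N m; "grip_width": finger opening in m; "gripper_force": force on a finger pad.
Only numpy, scipy, OpenCV 4.12 (cv2) and the standard library are available. Lean on these libraries where they do the work, as an engineer would, in place of code of your own. Each camera call takes 0.05 s, during which the arm holds its last target. There are 200 camera calls.

## Working session

There is one attempt and no reset: what is moved stays moved. The work goes in short steps, Python scripts to look and compute and a shell command to move; the robot and the scene stay as the last step left them, time stands still between calls to the robot, and variables do not carry over. Pictures are saved under pics/ and viewed, at most 10 in all, crops included, and the job is handed in when it is done.

```bash
mkdir -p pics; python3 - <<'E'
from bench import monitor, optics, r
import cv2,numpy as np
o=monitor.get_obs()
for k,v in o.items(): print(k,np.round(v,3))
for n in("scene","top"):
    p,d=optics.grab_frame(n); cv2.imwrite(f"pics/{n}0.png",p[:,:,::-1]); np.save(f"pics/{n}0.npy",d)
    print(n,optics.camera_model(n))
E
```

```text
clock 0.0
joints [ 1.026  0.478  0.022  1.556 -0.012  1.109 -0.083]
qvel [ 0.001 -0.    -0.001 -0.     0.002  0.    -0.   ]
tau [-1.0000e-03 -5.9646e+01  1.6080e+00 -2.8120e+01  1.2000e-02  9.0000e-03
 -0.0000e+00]
tcp_pos [ 0.285 -0.611  0.23 ]
orientation [-3.065e+00 -6.800e-01  1.000e-03]
contact_force [0.146 0.136 0.185]
moment [-0.026 -0.01  -0.008]
gripper_force 0.0
grip_width 0.085
scene {'vertical_fov': 46.819450139367994, 'cx': 255.56245781335048, 'cy': 192.0314920833675, 'R': array([[-0.85805718,  0.51340088,  0.0125463 ],
       [ 0.40240024,  0.68731717, -0.60470585],
       [-0.3190798 , -0.51382356, -0.79635007]]), 't': array([ 0.47983452, -0.15458799,  1.59761374])}
top {'vertical_fov': 43.44620068303168, 'cx': 256.80767891693205, 'cy': 191.85678749292236, 'R': array([[ 0.01811065, -0.99969024, -0.01707144],
       [-0.9935935 , -0.01608996, -0.11186183],
       [ 0.1115525 ,  0.01898796, -0.99357712]]), 't': array([0.01058071, 0.57208117, 1.53557477])}
```

View pics/top0.png

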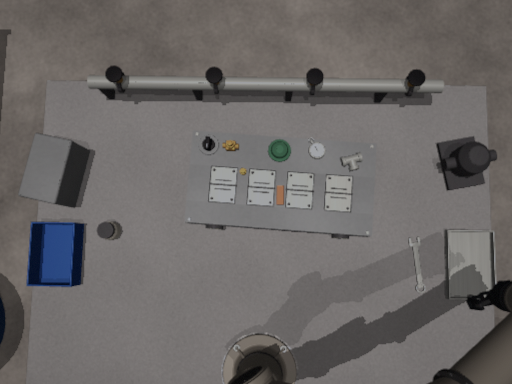

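View pics/scene0.png

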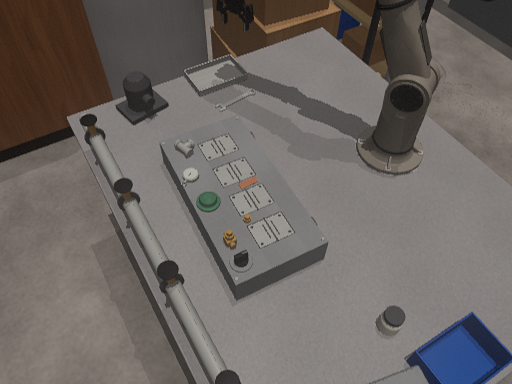

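The top view shows four bright panels at about (222,184), (261,187), (299,190) and (338,193). The coupon is at (280,194) and the plug at (243,171); the other bystanders are on the far strip. Next I'll measure the panels.

```bash
cat > h.py <<'E'
import numpy as np,cv2
from bench import monitor,optics
def world(n,uv,z):
    c=optics.camera_model(n); f=192/np.tan(np.radians(c["vertical_fov"])/2)
    uv=np.atleast_2d(uv); R,t=np.array(c["R"]),np.array(c["t"])
    d=np.c_[(uv[:,0]-c["cx"])/f,(uv[:,1]-c["cy"])/f,np.ones(len(uv))]@R
    o=-R.T@t
    return o+d*((z-o[2])/d[:,2])[:,None]
E
python3 - <<'E'
from h import *
from scipy.spatial.transform import Rotation as Ro
C={}
for n in("top","scene"):
    im=cv2.imread(f"pics/{n}0.png"); h=cv2.cvtColor(im,cv2.COLOR_BGR2HSV)
    m=((h[...,2]>165)&(h[...,1]<40)).astype(np.uint8)*255
    m=cv2.morphologyEx(m,cv2.MORPH_CLOSE,np.ones((5,5)))
    cs=[c for c in cv2.findContours(m,0,2)[0] if 400<cv2.contourArea(c)<1500]
    P=[]
    for c in cs:
        M=cv2.moments(c); P.append(world(n,[M['m10']/M['m00'],M['m01']/M['m00']],.1)[0])
        print(n,cv2.contourArea(c),M['m10']/M['m00'],M['m01']/M['m00'],P[-1].round(4))
    d=np.load(f"pics/{n}0.npy")
im=cv2.imread("pics/top0.png"); h=cv2.cvtColor(im,cv2.COLOR_BGR2HSV)
m=((h[...,0]<28)&(h[...,1]>110)&(h[...,2]>90)).astype(np.uint8)
k,l,s,c=cv2.connectedComponentsWithStats(m)
for i in range(1,k):
    if s[i,4]>8: print(s[i],world("top",c[i],.11).round(3))
R=Ro.from_rotvec(monitor.get_obs()["orientation"]).as_matrix();print(R.round(3))
E
```

```text
[223 141  16   9 109] [[0.709 0.105 0.11 ]]
[240 168   6   7  29] [[0.627 0.064 0.11 ]]
[277 186   7  18 104] [[ 0.555 -0.052  0.11 ]]
[[ 0.906  0.423 -0.001]
 [ 0.423 -0.906  0.001]
 [-0.    -0.002 -1.   ]]
```

```bash
python3 - <<'E'
from h import *
for n,b in(("top",(195,160,360,220)),("scene",(180,120,310,260))):
    im=cv2.imread(f"pics/{n}0.png"); h=cv2.cvtColor(im,cv2.COLOR_BGR2HSV)
    x0,y0,x1,y1=b; sub=h[y0:y1,x0:x1]
    t,_=cv2.threshold(sub[...,2],0,255,cv2.THRESH_OTSU)
    m=np.zeros(h.shape[:2],np.uint8); m[y0:y1,x0:x1]=((sub[...,2]>t)&(sub[...,1]<50))*255
    m=cv2.morphologyEx(m,cv2.MORPH_CLOSE,np.ones((5,5)))
    print(n,t)
    for c in cv2.findContours(m,0,2)[0]:
        if cv2.contourArea(c)<200: continue
        q=cv2.minAreaRect(c); print(cv2.contourArea(c),np.round(q[0],1),np.round(q[1],1),world(n,q[0],.1).round(4))
E
```

```text
top 138.0
816.5 [337.9 192.6] [25.3 34.7] [[ 0.5659 -0.2324  0.1   ]]
814.5 [299.3 189.8] [25.4 34.5] [[ 0.5728 -0.1129  0.1   ]]
808.5 [260.7 187. ] [25.1 34.5] [[0.5797 0.0071 0.1   ]]
801.5 [222.4 184.1] [25.1 34.4] [[0.5868 0.1269 0.1   ]]
scene 102.0
1058.0 [196.5 227. ] [33. 64.] [[0.7642 0.011  0.1   ]]
16080.5 [244.5 189.5] [129. 139.] [[ 0.578  -0.0367  0.1   ]]
```

Centres fit well: P1 (0.587, 0.127), P2 (0.580, 0.007), P3 (0.573, -0.113), P4 (0.566, -0.232), yaw about -0.058. I'll press at console x = -40 mm, starting at P4. First I'll close the fingers and turn the tool.

```bash
python3 -m crank '[[[0,0,0],[0,0,0.124]],[[0,0,0],[0,0,0.124]],[[0,0,0],[0,0,0.124]],[[0,0,0],[0,0,0.122]]]' 0 30
cat > st.py <<'E'
import sys
from h import *
from scipy.spatial.transform import Rotation as Ro
P=np.array([[.5868,.1269],[.5797,.0071],[.5728,-.1129],[.5659,-.2324]])
o=monitor.get_obs(); R=Ro.from_rotvec(o["orientation"]).as_matrix()
i=int(sys.argv[1])-1; g=np.r_[P[i]+[-.040,.0023],float(sys.argv[2])]
p=np.array(o["tcp_pos"])
print("t",o["clock"],"tcp",p.round(4),"F",np.round(o["contact_force"],1),"w",round(o["grip_width"],4))
print("R",R.round(3).tolist(),"go tool cm",(R.T@(g-p)*100).round(2))
E
python3 st.py 4 .13
```

```text
clock: 0.5
tcp_pos: [0.2854, -0.6113, 0.2307]
orientation: [-3.139, 0.098, 0.001]
contact_force: [0.3, -0.4, 0.1]
grip_width: 0.0282
gripper_force: 0.0
t 0.5 tcp [ 0.2854 -0.6113  0.2307] F [ 0.3 -0.4  0.1] w 0.0282
R [[0.998, -0.062, -0.0], [-0.062, -0.998, 0.001], [-0.001, -0.001, -1.0]] go tool cm [ 21.63 -39.54  10.1 ]
```

```bash
python3 -m crank '[[[2,-3.6,0],[0,0,0]],[[2,-3.6,0],[0,0,0]],[[2,-3.6,0],[0,0,0]],[[2,-3.6,0],[0,0,0]],[[2,-3.6,0],[0,0,0]]]'
python3 -m crank '[[[2,-3.6,0.5],[0,0,0]],[[2,-3.6,1],[0,0,0]],[[2,-3.6,1],[0,0,0]],[[2,-3.6,1],[0,0,0]],[[2,-3.6,1],[0,0,0]]]'
python3 -m crank '[[[1.6,-3.5,1],[0,0,0]],[[0,0,1],[0,0,0]],[[0,0,0],[0,0,0]],[[0,0,0],[0,0,0]]]'; python3 st.py 4 .11
```

```text
clock: 1.0
tcp_pos: [0.3962, -0.4359, 0.231]
orientation: [-3.14, 0.09, 0.001]
contact_force: [0.6, -0.2, -0.3]
grip_width: 0.0
gripper_force: 0.0
clock: 1.5
tcp_pos: [0.5062, -0.2621, 0.1857]
orientation: [-3.14, 0.09, 0.001]
contact_force: [0.8, -0.5, -0.3]
grip_width: 0.0004
gripper_force: 0.0
clock: 1.9
tcp_pos: [0.5229, -0.231, 0.1661]
orientation: [3.14, -0.093, -0.002]
contact_force: [-0.8, -0.2, 0.6]
grip_width: 0.0001
gripper_force: 0.0
t 1.9 tcp [ 0.5229 -0.231   0.1661] F [-0.8 -0.2  0.6] w 0.0001
R [[0.998, -0.059, -0.001], [-0.059, -0.998, -0.001], [-0.001, 0.001, -1.0]] go tool cm [ 0.3  -0.11  5.61]
```

```bash
python3 -m crank '[[[0.1,-0.1,2],[0,0,0]],[[0.1,0,2],[0,0,0]],[[0,0,1.3],[0,0,0]],[[0,0,0],[0,0,0]],[[0,0,0],[0,0,0]]]'
python3 -m crank '[[[0,0,0.2],[0,0,0]],[[0,0,0.2],[0,0,0]],[[0,0,0],[0,0,0]]]'; python3 -m crank '[[[0,0,0.2],[0,0,0]],[[0,0,0],[0,0,0]]]'
```

```text
clock: 2.4
tcp_pos: [0.5258, -0.2296, 0.1138]
orientation: [3.14, -0.092, 0.0]
contact_force: [0.8, 0.3, -0.4]
grip_width: 0.0
gripper_force: 0.0
clock: 2.7
tcp_pos: [0.526, -0.2288, 0.1096]
orientation: [3.14, -0.09, 0.001]
contact_force: [0.2, 0.4, 0.4]
grip_width: 0.0003
gripper_force: 0.0
clock: 2.9
tcp_pos: [0.5258, -0.2287, 0.1072]
orientation: [-3.14, 0.09, 0.0]
contact_force: [0.5, 0.1, 0.3]
grip_width: -0.0001
gripper_force: 0.0
```

```bash
for i in 1; do python3 -m crank '[[[0,0,0.2],[0,0,0]],[[0,0,0.2],[0,0,0]],[[0,0,0],[0,0,0]]]'; python3 -m crank '[[[0,0,0.2],[0,0,0]],[[0,0,0],[0,0,0]]]';python3 -m crank '[[[0,0,0.1],[0,0,0]],[[0,0,0],[0,0,0]]]'; done
```

```text
clock: 3.2
tcp_pos: [0.5256, -0.2287, 0.1029]
orientation: [-3.14, 0.09, 0.001]
contact_force: [0.8, -0.4, 0.1]
grip_width: -0.0001
gripper_force: 0.0
clock: 3.4
tcp_pos: [0.5257, -0.2287, 0.101]
orientation: [-3.14, 0.09, 0.001]
contact_force: [-1.1, 1.0, -0.8]
grip_width: 0.0005
gripper_force: 0.0
clock: 3.6
tcp_pos: [0.5258, -0.2287, 0.1002]
orientation: [-3.14, 0.09, 0.0]
contact_force: [0.4, -0.5, 0.0]
grip_width: 0.0004
gripper_force: 0.0
```

```bash
for i in 1; do python3 -m crank '[[[0,0,0.1],[0,0,0]],[[0,0,0],[0,0,0]]]'; python3 -m crank '[[[0,0,0.1],[0,0,0]],[[0,0,0],[0,0,0]]]'; done
```

```text
clock: 3.8
tcp_pos: [0.5259, -0.2288, 0.0995]
orientation: [3.14, -0.09, 0.0]
contact_force: [-0.4, 0.3, 2.5]
grip_width: 0.0002
gripper_force: 1.3
clock: 4.0
tcp_pos: [0.5259, -0.2288, 0.099]
orientation: [3.14, -0.09, 0.0]
contact_force: [-3.8, 1.7, 8.1]
grip_width: 0.0003
gripper_force: 4.1
```

```bash
python3 -m crank '[[[0,0,0.1],[0,0,0]],[[0,0,0],[0,0,0]]]'
```

```text
clock: 4.2
tcp_pos: [0.5259, -0.2288, 0.0987]
orientation: [3.14, -0.09, 0.0]
contact_force: [-4.8, 2.1, 13.8]
grip_width: 0.0
gripper_force: 6.8
```

Panel 4 is firm (14 N, under 1.5 mm of travel). On to panel 3.

```bash
python3 -m crank '[[[0,0,-2],[0,0,0]],[[0,0,-2],[0,0,0]],[[0,-4,0],[0,0,0]],[[0,-4,0],[0,0,0]],[[0,-4,0],[0,0,0]]]'
python3 -m crank '[[[0,0,1.5],[0,0,0]],[[0,0,1.5],[0,0,0]],[[0,0,0],[0,0,0]],[[0,0,0],[0,0,0]]]'; python3 st.py 3 .1
```

```text
clock: 4.7
tcp_pos: [0.5328, -0.1079, 0.1375]
orientation: [3.14, -0.091, 0.001]
contact_force: [0.6, -0.1, -0.6]
grip_width: -0.0001
gripper_force: 0.0
clock: 5.1
tcp_pos: [0.5326, -0.1091, 0.1073]
orientation: [3.14, -0.09, -0.001]
contact_force: [0.1, 0.0, 1.2]
grip_width: -0.0001
gripper_force: 0.0
t 5.1 tcp [ 0.5326 -0.1091  0.1073] F [0.1 0.  1.2] w -0.0001
R [[0.998, -0.058, -0.001], [-0.058, -0.998, 0.0], [-0.001, 0.0, -1.0]] go tool cm [0.03 0.15 0.73]
```

```bash
python3 -m crank '[[[0,0,0.3],[0,0,0]],[[0,0,0.3],[0,0,0]],[[0,0,0],[0,0,0]],[[0,0,0.1],[0,0,0]],[[0,0,0],[0,0,0]]]'
python3 -m crank '[[[0,0,0.1],[0,0,0]],[[0,0,0],[0,0,0]]]';python3 -m crank '[[[0,0,0.1],[0,0,0]],[[0,0,0],[0,0,0]]]'
```

```text
clock: 5.6
tcp_pos: [0.5327, -0.109, 0.1003]
orientation: [3.14, -0.09, 0.0]
contact_force: [0.3, 0.1, 0.1]
grip_width: 0.0001
gripper_force: 0.0
clock: 5.8
tcp_pos: [0.5328, -0.109, 0.0995]
orientation: [3.14, -0.09, 0.0]
contact_force: [-0.8, -0.8, 2.9]
grip_width: -0.0002
gripper_force: 1.2
clock: 6.0
tcp_pos: [0.5328, -0.109, 0.099]
orientation: [3.14, -0.09, 0.0]
contact_force: [-1.6, -0.4, 8.3]
grip_width: -0.0001
gripper_force: 4.1
```

```bash
python3 -m crank '[[[0,0,0.1],[0,0,0]],[[0,0,0],[0,0,0]]]'
```

```text
clock: 6.2
tcp_pos: [0.5328, -0.109, 0.0986]
orientation: [3.14, -0.09, 0.0]
contact_force: [-4.8, 1.0, 14.6]
grip_width: -0.0001
gripper_force: 7.1
```

Panel 3 is firm. On to panel 2.

```bash
python3 -m crank '[[[0,0,-2],[0,0,0]],[[0,0,-2],[0,0,0]],[[0,-4,0],[0,0,0]],[[0,-4,0],[0,0,0]],[[0,-4,0],[0,0,0]]]'
python3 -m crank '[[[0,0,1.5],[0,0,0]],[[0,0,1.5],[0,0,0]],[[0,0,0.6],[0,0,0]],[[0,0,0],[0,0,0]],[[0,0,0],[0,0,0]]]'; python3 st.py 2 .1
python3 -m crank '[[[0,0,0.1],[0,0,0]],[[0,0,0],[0,0,0]]]';python3 -m crank '[[[0,0,0.1],[0,0,0]],[[0,0,0],[0,0,0]]]'; python3 -m crank '[[[0,0,0.1],[0,0,0]],[[0,0,0],[0,0,0]]]'
```

```text
clock: 6.7
tcp_pos: [0.5397, 0.0119, 0.1375]
orientation: [-3.14, 0.092, -0.001]
contact_force: [0.7, -0.3, 0.3]
grip_width: 0.0
gripper_force: 0.0
clock: 7.2
tcp_pos: [0.5398, 0.0105, 0.1016]
orientation: [3.14, -0.091, 0.0]
contact_force: [-0.8, -0.7, 1.1]
grip_width: 0.0002
gripper_force: 0.0
t 7.2 tcp [0.5398 0.0105 0.1016] F [-0.8 -0.7  1.1] w 0.0002
R [[0.998, -0.058, 0.0], [-0.058, -0.998, -0.0], [0.0, 0.0, -1.0]] go tool cm [-0.01  0.11  0.16]
clock: 7.4
tcp_pos: [0.5399, 0.0106, 0.1008]
orientation: [-3.14, 0.091, -0.001]
contact_force: [0.6, 0.3, -0.6]
grip_width: -0.0
gripper_force: 0.0
clock: 7.6
tcp_pos: [0.5397, 0.0108, 0.0995]
orientation: [-3.14, 0.09, -0.001]
contact_force: [-1.1, 0.1, -0.5]
grip_width: -0.0
gripper_force: 0.2
clock: 7.8
tcp_pos: [0.5397, 0.0108, 0.0985]
orientation: [3.14, -0.09, 0.001]
contact_force: [-0.1, -0.7, 1.4]
grip_width: 0.0001
gripper_force: 1.1
```

```bash
python3 -m crank '[[[0,0,0.1],[0,0,0]],[[0,0,0],[0,0,0]]]';python3 -m crank '[[[0,0,0.1],[0,0,0]],[[0,0,0],[0,0,0]]]'; python3 -m crank '[[[0,0,0.2],[0,0,0]],[[0,0,0],[0,0,0]]]'
```

```text
clock: 8.0
tcp_pos: [0.5397, 0.0108, 0.0973]
orientation: [3.14, -0.09, 0.0]
contact_force: [-1.0, -0.8, 1.2]
grip_width: 0.0002
gripper_force: 1.1
clock: 8.2
tcp_pos: [0.5397, 0.0108, 0.0963]
orientation: [3.14, -0.09, 0.001]
contact_force: [-0.4, -0.5, 2.5]
grip_width: 0.0
gripper_force: 0.9
clock: 8.4
tcp_pos: [0.5399, 0.0108, 0.0942]
orientation: [-3.14, 0.09, -0.001]
contact_force: [0.8, -0.5, 1.9]
grip_width: -0.0
gripper_force: 0.6
```

Panel 2 yields at about 2 N, so it is the free one. Pushing it down.

```bash
python3 -m crank '[[[0,0,0.4],[0,0,0]],[[0,0,0.4],[0,0,0]],[[0,0,0.4],[0,0,0]],[[0,0,0.4],[0,0,0]],[[0,0,0],[0,0,0]]]';python3 -m crank '[[[0,0,0.4],[0,0,0]],[[0,0,0.4],[0,0,0]],[[0,0,0.4],[0,0,0]],[[0,0,0],[0,0,0]]]'; python3 -m crank '[[[0,0,0.4],[0,0,0]],[[0,0,0],[0,0,0]],[[0,0,0],[0,0,0]]]'
```

```text
clock: 8.9
tcp_pos: [0.5384, 0.011, 0.0772]
orientation: [3.14, -0.089, -0.004]
contact_force: [-0.6, 0.2, 0.6]
grip_width: -0.0003
gripper_force: 0.0
clock: 9.3
tcp_pos: [0.5388, 0.0108, 0.0654]
orientation: [3.14, -0.09, -0.003]
contact_force: [-0.4, 0.1, 0.5]
grip_width: -0.0001
gripper_force: 0.0
clock: 9.6
tcp_pos: [0.5394, 0.0108, 0.0621]
orientation: [3.14, -0.09, -0.001]
contact_force: [0.1, -0.2, -0.0]
grip_width: 0.0004
gripper_force: 0.0
```

```bash
python3 -m crank '[[[0,0,-1],[0,0,0]],[[0,0,-2],[0,0,0]],[[0,0,-3],[0,0,0]],[[0,0,-4],[0,0,0]],[[0,0,-4],[0,0,0]]]'
python3 -m crank '[[[-4,0,-3],[0,0,0]],[[-4,3,-3],[0,0,0]],[[-2,4,-2],[0,0,0]],[[0,4,0],[0,0,0]],[[0,4,0],[0,0,0]]]'
python3 -m crank '[[[0,4,0],[0,0,0]],[[0,4,0],[0,0,0]],[[0,4,0],[0,0,0]],[[0,0,0],[0,0,0]],[[0,0,0],[0,0,0]]]'
python3 - <<'E'
from h import *
a=[]
D=None
for n,b in(("top",(180,120,380,240)),("scene",(150,110,330,290))):
    p,d=optics.grab_frame(n); x0,y0,x1,y1=b
    a.append(cv2.resize(p[y0:y1,x0:x1,::-1],(400,int(400*(y1-y0)/(x1-x0)))))
    if n=="top": D=d;cam=optics.camera_model(n)
h=max(x.shape[0] for x in a)
cv2.imwrite("pics/after.png",np.hstack([cv2.copyMakeBorder(x,0,h-x.shape[0],0,0,0) for x in a]))
f=192/np.tan(np.radians(cam["vertical_fov"])/2);R,t=np.array(cam["R"]),np.array(cam["t"])
for v in range(166,208,2):
    u=261;z=D[v,u]; X=R.T@(np.array([(u-cam["cx"])/f*z,(v-cam["cy"])/f*z,z])-t); print(v,X.round(4))
E
```

```text
clock: 10.1
tcp_pos: [0.5392, 0.0108, 0.2043]
orientation: [-3.14, 0.09, 0.0]
contact_force: [0.5, -0.1, 0.8]
grip_width: 0.0001
gripper_force: 0.0
clock: 10.6
tcp_pos: [0.4367, -0.1305, 0.2801]
orientation: [3.14, -0.089, 0.006]
contact_force: [1.4, -0.0, -0.6]
grip_width: -0.0003
gripper_force: 0.0
clock: 11.1
tcp_pos: [0.4299, -0.2496, 0.2785]
orientation: [-3.14, 0.093, -0.001]
contact_force: [-0.7, 1.1, -0.0]
grip_width: -0.0
gripper_force: 0.0
166 [0.6459 0.0075 0.0998]
168 [0.6392 0.0073 0.1022]
170 [0.6465 0.0082 0.0162]
172 [0.6403 0.0081 0.0127]
174 [0.6137 0.0065 0.1456]
176 [0.6079 0.0064 0.1436]
178 [0.6032 0.0064 0.1333]
180 [0.5977 0.0064 0.1284]
182 [0.5922 0.0063 0.1234]
184 [0.5867 0.0063 0.118 ]
186 [0.5824 0.0063 0.103 ]
188 [0.5766 0.0063 0.0989]
190 [0.5718 0.0063 0.0861]
192 [0.5657 0.0062 0.0847]
194 [0.5603 0.0062 0.0759]
196 [0.5555 0.0062 0.0612]
198 [0.5489 0.0061 0.0624]
200 [0.5459 0.0063 0.0276]
202 [0.5397 0.0063 0.0236]
204 [0.5335 0.0062 0.0191]
206 [0.5203 0.0053 0.0997]
```

View pics/after.png

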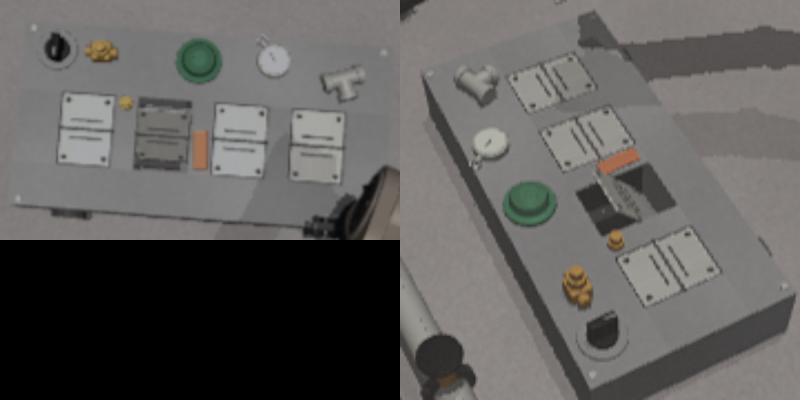

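The picture shows panel 2 standing open. Depth along it falls 83 mm over 65 mm, a tilt of about 52°. The plug and coupon are undisturbed and the arm is clear.

```bash
python3 -c "
from bench import r
print(r.hand_in())"
```

```text
the job is handed in; nothing more can be done
None
```

Panel 2 was the free one: I pushed its near edge down and left it open at about 52° by the depth camera. Panels 4 and 3 were firm at about 14 N, panel 1 was not tested, nothing else was moved as far as the last picture shows, and the job was handed in at about 11 s.

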